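# Lengthen the sampler hood's telescoping boom, click by click, to its last hole

### The job

The clear filter hood hangs on a slanting telescoping boom that was left between two holes. Slide the sleeve up the boom until the sprung button clicks out through the middle hole, then squeeze the button in and slide the sleeve further up until the button has clicked fully out through the last, lowest hole, and let go. Handle the boom by its sleeve, never by the hood, and leave the glassware standing where it is.

Things in the scene. Friction and masses are not known exactly. Their poses are not given: they have to be found in the camera images.
- boom: grey foot plate (130 x 110 x 12 mm) fixed to the bench with a clamp head; origin under its centre, z up. From the head, 65 mm above the bench, a fixed dark square tube (25 mm) rises along this frame's +x at 35 degrees above level; an aluminium square sleeve (30 x 30 mm, 260 mm long, 2 mm wall) slides on it. The tube's depth in the clamp varies unreported by -6 to +6 mm
- sleeve (a joint): how far the sleeve is slid up the boom, m, -0.002 to 0.125. The button comes out of the first (top) hole at 0, of the middle one at 0.050, of the last (lowest) at 0.100, each plus the tube's unreported -6 to +6 mm, with 1 mm play. Friction 4.5 N: it stays where left; sleeve and hood weigh about 0.45 kg, so sliding up takes 8 to 12 N
- button (a joint): sprung domed steel button (10 mm) of the inner tube, on the boom's -y side, moving along y, m: 0 fully out (6 mm proud of the sleeve), 0.006 flush with the sleeve's face, 0.008 hidden under its wall; spring 2 to 6 N. Out, it locks the sleeve. Pressed flush, it is cammed under by pulling the sleeve with 15 to 20 N. A finger over a hole keeps it from coming out there
- grip_zone (a point): point on the sleeve's centre line 190 mm above its lower end, where a hand can take it (30 mm wide across y). x along the boom, upwards; y level, across; z square to the boom, upwards, 35 degrees from vertical. The sleeve is plain from 65 mm below to 60 mm above this point; beyond that the hood begins, hanging lower
- hole_mid (a point): point on the sleeve's centre line abreast of the middle hole, 70 mm above the sleeve's lower end; same axes as grip_zone. The hole, a 12 mm square window, is in the -y face, 15 mm from this point
- hole_last (a point): the same for the last hole, 20 mm above the sleeve's lower end
- hood: clear plastic dome (170 mm across) with a red collar and a white filter canister (72 mm) on top, on the sleeve's upper end; origin at the top of the dome, z up. Moves with the sleeve; not to be touched
- carousel: fixed grey round vial carousel, 200 mm across, 72 mm high over the vial caps, under the hood; origin under its centre
- vial: loose vial with blue cap, 23 mm across, 46 mm high, origin under its centre; leave it alone
- reagent: loose amber bottle, 60 mm across, 110 mm high, origin under its centre; leave it alone
- beaker: loose clear beaker, 66 mm across, 80 mm high, origin under its centre; leave it alone

How it is judged:
By the outcome, as a careful person would: the job done as asked, in the order asked, and still so for the second after the job is handed in, with the robot touching nothing.
It also fails if it takes over 48 s, if anything falls off the work surface, if the arm or the gripper's body presses on something with over 40 N, if the wrist force passes 120 N, or if a joint passes its speed limit or range.

### The arm

A 6-joint arm with a two-finger parallel gripper is mounted at the origin on the work surface. World frame = base frame: x ahead of the robot, y to its left, z up, the work surface at z = 0. Lengths are in mm, angles in degrees, forces in N, time in s.
With the tool pointing down it reaches from about 300 to 850 mm from the base axis. Payload 4.2 kg.
Tool frame: the origin (TCP) lies midway between the tips of the shut fingers; the grasp point (between the pads) lies env.hold_point_z behind it (env.hold_point_z is the distance from the TCP to the grasp point, in mm); z points along the fingers, y is the line along which they close (so a half turn about z gives the same grasp; the last joint's range is limited). The gripper opens to 91 mm and grips with 3 to 60 N. Pads are 32 mm wide; open, the fingers measure 118 mm over their backs; the gripper's body (76 mm by 178 mm) begins 60 mm behind the grasp point.
Start: joints at [-70.875, 18.312, 89.639, -0, 72.044, -1.146], TCP at [199.221, -539.402, 213.976] pointing down, gripper open.
Joint ranges: [-177.97, 177.97], [-48.28, 115.42], [12.27, 149.76], [-77.06, 257.06], [2.81, 150.46], [-146.56, 146.56]. Speed limits (degrees/s): [147.25, 147.25, 180, 180, 180, 180].

### API

Orientations are given as [roll, pitch, yaw] about the fixed x, y, z axes, in that order (R = Rz(yaw) Ry(pitch) Rx(roll)).
In Python, from workcell import env, viewer, spotter gives the robot as it stands.
- The arm moves only by the tool apply_moves, never from a script. Its arguments are lists of equal length, an entry for each row: "delta_pos": the shift along the world's x, y, z normalised to -1 to 1, where 1 is 120 mm, a list of three; "rot": the turn, a rotation vector about the world's x, y, z normalised to -1 to 1, where 1 is 1.5 rad, a list of three; "hand": the opening, from 0 (shut) to 1 (fully open). A call has 1 to 10 rows; each row is the pose to reach, as a shift and turn from the pose commanded when the call began; what a row does not reach only later rows make up. A row lasts 1/12 s, in which the tool goes at most 41.7 mm and 7.16 degrees, less where a joint would pass 70% of its speed; a pose out of reach is approached as far as the arm can. A call with a number of a shift or a turn outside -1 to 1 is refused whole. A call with a gripper value outside its range is refused whole. The fingers move at their own pace and stop on an object; "newtons" is the grip in N (left out, the last holds). Time passes only in rows, so rows that repeat a pose let the fingers close. It gives the time, the measured TCP pose, the force, the opening and the grip force at its end, in the units of the state.
- env.state(): the state, without advancing time (a new reading comes with each control period).
- viewer.grab_frame(name): name is "scene" or "top" or "wrist"; returns a dict with "pixels" (420x560x3 uint8, red, green, blue), "camera_matrix" (3x3 intrinsics, pixels), "R" (3x3) and "t" (3): a world point X has camera coordinates R X + t; the wrist camera has in their place "mount" (4x4, takes a point from camera to tool coordinates, whose origin is the TCP and whose axes are the flange's). Camera axes: x right, y down, z forward; pixel columns grow to the right and rows downward; lengths in mm; the calibration is good to about 2 mm. A picture is of the moment at which its call begins: read the wrist's pose just before it. There is no depth.
- env.job_done(): hands the job in; it is judged then, once.
Trained networks look in a picture, given as the dict that the camera call returned (one of the last four; its "shot" number tells which), for a name from the list of things; names that differ only in an ending like _2 or _b are one class to them, and where a whole thing is asked for, a point or a joint stands for the part that bears it (a point fixed in the world has none). Each returns a list of dicts, best first, with "score" (0 to 1); they miss things now and then, are a little off and sometimes report something else, mostly with a low value. They report only what shows in the picture. A call takes as long as a camera call.
- spotter.trace(picture, query): "mask" (420x560 bool, what is visible of it) and "box" ([centre column, centre row, width, height] in pixels, round what is visible of it).
- spotter.landmark_of(picture, query): "position" ([column, row] in pixels: a listed point, or the origin of a listed thing).
The state is a dict: "time_s": time; "qpos": joint angles; "qvel": joint speeds; "effort": joint torques, N m; "ee_pos": TCP position; "ee_rot": TCP orientation; "force": force on the tool from outside, world axes, zero at the start; "torque": the same for the moment, N m; "gripper_width": finger opening in mm; "gripper_force": force on a finger pad.
Only numpy, scipy, OpenCV 4.12 (cv2) and the standard library are available. Lean on these libraries where they do the work, as an engineer would, in place of code of your own. Each camera call takes 0.05 s, during which the arm holds its last target. There are 200 camera calls.

## Working session

There is one attempt and no reset: what is moved stays moved. The work goes in short steps, Python scripts to look and compute and a tool call to move; the robot and the scene stay as the last step left them, time stands still between calls to the robot, and variables do not carry over. Pictures are saved under pics/ and viewed, at most 10 in all, crops included, and the job is handed in when it is done.

Besides the shell and the picture viewer there is one more tool, called after "Request:" as a command line: name --argument value ..., lists and objects as JSON in quotes. apply_moves: Moves the arm, as the interface text tells. Its arguments: {"type":"object","properties":{"delta_pos":{"type":"array"},"rot":{"type":"array"},"hand":{"type":"array"},"newtons":{"type":"number"}},"required":["delta_pos","rot","hand"]}

```bash
mkdir -p pics; ls; cat > h.py <<'E'
import numpy as np, cv2
from workcell import env, viewer, spotter
from scipy.spatial.transform import Rotation as Rn
def cam(p):
    if 'R' in p: return np.array(p['R']),np.array(p['t'])
    s=p['st']; Rt=Rn.from_euler('xyz',s['ee_rot'],degrees=True).as_matrix()
    M=np.array(p['mount']); Rw=Rt@M[:3,:3]; c=Rt@M[:3,3]+np.array(s['ee_pos'])
    return Rw.T,-Rw.T@c
def grab(n):
    s=env.state(); p=viewer.grab_frame(n); p['st']=s; return p
def ray(p,uv):
    R,t=cam(p); K=np.array(p['camera_matrix']); d=R.T@np.linalg.solve(K,[uv[0],uv[1],1]); return -R.T@t,d/np.linalg.norm(d)
def tri(rays):
    A=0;b=0
    for c,d in rays:
        P=np.eye(3)-np.outer(d,d);A=A+P;b=b+P@c
    x=np.linalg.solve(A,b); return x,[round(float(np.linalg.norm((np.eye(3)-np.outer(d,d))@(x-c))),1) for c,d in rays]
def proj(p,X):
    R,t=cam(p); q=np.array(p['camera_matrix'])@(R@np.array(X,float)+t); return q[:2]/q[2]
def save(p,f): cv2.imwrite('pics/'+f,cv2.cvtColor(p['pixels'],cv2.COLOR_RGB2BGR))
E
python3 - <<'E'
from h import *
s=env.state();print({k:np.round(v,2).tolist() for k,v in s.items()},env.hold_point_z)
ps={n:grab(n) for n in('scene','top','wrist')}
for n,p in ps.items(): save(p,n+'0.png')
for q in['boom','grip_zone','hole_mid','hole_last','hood','carousel','vial','reagent','beaker','button']:
    rs=[]
    for n,p in ps.items():
        l=spotter.landmark_of(p,q)
        if l: print(q,n,np.round(l[0]['position'],1),round(l[0]['score'],2)); 
        if l and l[0]['score']>.4: rs.append(ray(p,l[0]['position']))
    if len(rs)>1: x,e=tri(rs);print('   ',x.round(1),e)
E
cd pics; python3 -c "
import cv2,numpy as np
cv2.imwrite('a.png',cv2.resize(np.hstack([cv2.imread('scene0.png'),cv2.imread('top0.png')]),(800,300)))"
```

```text
pics
{'time_s': 0.0, 'qpos': [-70.87, 18.35, 89.71, -0.0, 72.04, -1.14], 'qvel': [-0.03, -0.03, 0.02, 0.03, 0.04, 0.02], 'effort': [0.0, -41.25, -23.2, 0.07, 0.05, -0.0], 'ee_pos': [199.05, -538.92, 213.12], 'ee_rot': [-179.9, -0.0, 20.27], 'force': [0.65, -0.26, 0.11], 'torque': [0.0, -0.04, -0.0], 'gripper_force': 0.0, 'gripper_width': 91.32} 18.8
boom scene [226.3 253.4] 0.66
boom top [326.5 251.2] 0.79
    [ 514.1 -175.3   -4.5] [0.7, 0.7]
grip_zone scene [313.5 182.7] 0.93
grip_zone top [244.5 238.5] 0.97
    [521.1  28.8 207.6] [0.3, 0.3]
hole_mid scene [267.6 203.1] 0.69
hole_mid top [287.8 244.8] 0.56
    [514.5 -70.2 147.4] [1.7, 1.7]
hole_last scene [254.1 214. ] 0.8
hole_last top [303.2 249.1] 0.68
    [ 508.  -105.3  111.7] [1.1, 1.1]
hood scene [401.1 170.4] 0.59
hood top [152.7 229.5] 0.91
    [532.4 215.  249.4] [5.5, 5.5]
carousel scene [387.1 254. ] 0.67
carousel top [290.9 245.4] 0.17
vial scene [313.7 227.9] 0.6
vial top [244.7 292.3] 0.38
reagent scene [251.3 213.1] 0.32
reagent top [357.4 189.9] 0.67
beaker scene [284.9 315.9] 0.78
beaker top [272.8 178.2] 0.87
    [711.1 -28.1  -4.2] [0.6, 0.6]Traceback (most recent call last):
  File "<stdin>", line 8, in <module>
ValueError: it knows: beaker, boom, carousel, grip_zone, hole_last, hole_mid, hood, reagent, vial
```

View pics/scene0.png

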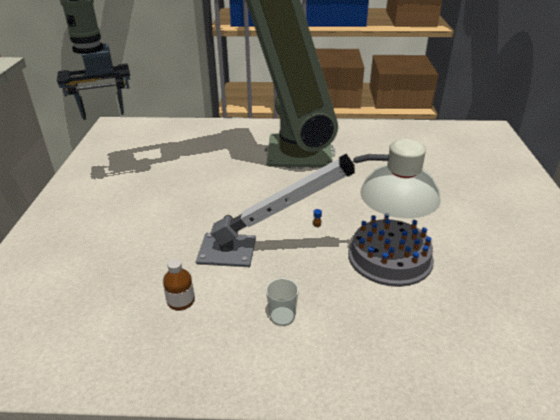

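View pics/top0.png

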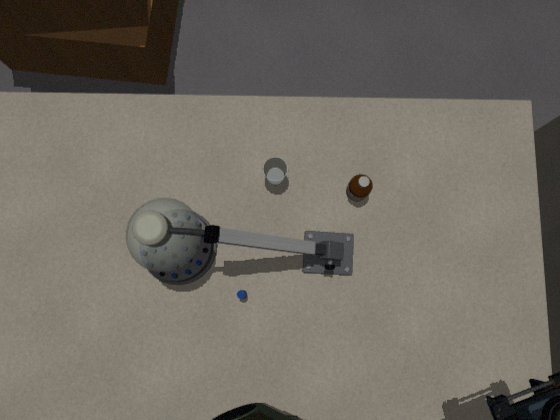

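The pictures match the networks. The boom rises along about world +y, the holes are on its +x side facing the scene camera, and the beaker and bottle stand on the far side. I'll fit the boom pose to all the landmarks together.

```bash
cat > fit.py <<'E'
from h import *
from scipy.optimize import least_squares
def axes(psi,el=np.radians(35)):
    u=np.array([np.cos(psi)*np.cos(el),np.sin(psi)*np.cos(el),np.sin(el)]);y=np.array([-np.sin(psi),np.cos(psi),0]);return u,y,np.cross(u,y)
def fit(ps,names=('grip_zone','hole_mid','hole_last'),x0=(521,25,205,1.52)):
    obs=[]
    for p in ps:
        for q in names:
            l=spotter.landmark_of(p,q)
            if l and l[0]['score']>.4: obs.append((p,q,l[0]['position'],l[0]['score']))
    off={'grip_zone':0,'hole_mid':-120,'hole_last':-170}
    f=lambda x:np.concatenate([proj(p,x[:3]+off[q]*axes(x[3])[0])-uv for p,q,uv,s in obs])
    r=least_squares(f,x0,loss='soft_l1'); return r.x,[(o[1],np.round(e,1).tolist()) for o,e in zip(obs,f(r.x).reshape(-1,2))]
E
python3 - <<'E'
from fit import *
ps=[grab('scene'),grab('top')]
x,res=fit(ps);print(x.round(1),np.degrees(x[3]),res)
for p in ps:
    l=spotter.trace(p,'grip_zone')
    if l:
        m=l[0]['mask'];pts=np.argwhere(m)[:,::-1].astype(np.float32);print(l[0]['box'],cv2.minAreaRect(pts))
p=ps[1]
a=proj(p,x[:3]-190*axes(x[3])[0]);b=proj(p,x[:3]+70*axes(x[3])[0]);print('top model lower/upper',a,b)
a=proj(ps[0],x[:3]-190*axes(x[3])[0]);b=proj(ps[0],x[:3]+70*axes(x[3])[0]);print('scene',a,b)
psi=x[3];u,y,z=axes(psi)
G=x[:3];print('axes',u,y,z)
Rt=np.column_stack([np.cross(-y,-z),-y,-z]);s=env.state()
R0=Rn.from_euler('xyz',s['ee_rot'],degrees=True)
print('rotvec/1.5',(Rn.from_matrix(Rt)*R0.inv()).as_rotvec()/1.5)
for d in(0,100): 
    t=G+z*d-z*18.8;print(d,'tcp',t,(t-s['ee_pos'])/120)
im=cv2.resize(ps[0]['pixels'][140:260,200:370],None,fx=4.5,fy=4.5,interpolation=cv2.INTER_CUBIC);cv2.imwrite('pics/s1.png',im[:,:,::-1])
E
```

```text
[526.   27.6 217.4   1.5] 86.34582534879182 [('grip_zone', [-0.6, 0.5]), ('hole_mid', [2.5, 0.3]), ('hole_last', [1.6, -2.2]), ('grip_zone', [1.8, 0.7]), ('hole_mid', [-0.6, -2.1]), ('hole_last', [1.6, 0.0])]
[219.6, 232.2, 191.1, 79.3] ((218.96212768554688, 228.20167541503906), (72.6315689086914, 187.40403747558594), 83.40325927734375)
top model lower/upper [311.93843087 246.0305596 ] [216.22518658 231.39440004]
scene [243.65139609 217.03722071] [341.14375   165.0541327]
axes [0.05220796 0.81748664 0.57357644] [-0.99796691  0.06373415  0.        ] [-0.03655641 -0.57241031  0.81915204]
rotvec/1.5 [ 0.34493484 -0.25692837  0.74366581]
0 tcp [526.73635038  38.31500081 202.00123303] [ 2.72935328  4.81433446 -0.09990565]
100 tcp [523.08070963 -18.92602971 283.91643746] [2.69888961 4.33732587 0.58272105]
```

View pics/s1.png

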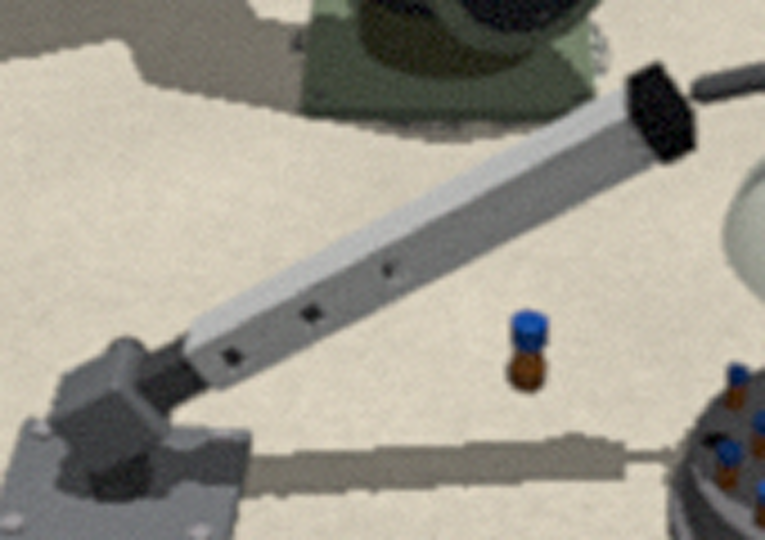

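The crop shows the holes on the +x face at scene pixels (252,219), (269,210) and (287,200). No button is out. I'll move above the grip zone, tilting the tool as it goes.

Request:
apply_moves --delta_pos '[[0.27,0.43,0.1],[0.54,0.87,0.2],[0.54,0.87,0.2],[0.54,0.87,0.2]]' --rot '[[0.069,-0.051,0.149],[0.069,-0.051,0.149],[0.069,-0.051,0.149],[0.069,-0.051,0.149]]' --hand '[1,1,1,1]'

```text
time_s: 2.33
ee_pos: [266.5, -430.9, 239.7]
ee_rot: [-176.7, -6.8, 33.1]
force: [-0.8, 0.0, -1.4]
gripper_width: 91.3
gripper_force: 0.0
```

Request:
apply_moves --delta_pos '[[0.27,0.43,0.1],[0.54,0.87,0.2],[0.54,0.87,0.2],[0.54,0.87,0.2]]' --rot '[[0.069,-0.051,0.149],[0.069,-0.051,0.149],[0.069,-0.051,0.149],[0.069,-0.051,0.149]]' --hand '[1,1,1,1]'

```text
time_s: 2.67
ee_pos: [331.2, -326.7, 263.6]
ee_rot: [-174.9, -13.9, 45.7]
force: [-0.1, 0.1, 0.4]
gripper_width: 91.2
gripper_force: 0.0
```

Request:
apply_moves --delta_pos '[[0.27,0.43,0.1],[0.54,0.87,0.2],[0.54,0.87,0.2],[0.54,0.87,0.2]]' --rot '[[0.069,-0.051,0.149],[0.069,-0.051,0.149],[0.069,-0.051,0.149],[0.069,-0.051,0.149]]' --hand '[1,1,1,1]'

```text
time_s: 3.0
ee_pos: [396.0, -222.5, 287.5]
ee_rot: [-174.7, -21.2, 58.5]
force: [-0.5, -0.2, 0.2]
gripper_width: 90.9
gripper_force: 0.0
```

Request:
apply_moves --delta_pos '[[0.27,0.43,0.1],[0.54,0.87,0.15],[0.54,0.87,0.15],[0.54,0.87,0.15]]' --rot '[[0.069,-0.051,0.149],[0.069,-0.051,0.149],[0.069,-0.051,0.149],[0.069,-0.051,0.149]]' --hand '[1,1,1,1]'

```text
time_s: 3.33
ee_pos: [460.7, -118.2, 304.7]
ee_rot: [-176.3, -28.4, 72.0]
force: [-0.9, 0.5, 0.2]
gripper_width: 91.2
gripper_force: 0.0
```

Request:
apply_moves --delta_pos '[[0.27,0.43,0],[0.54,0.7,0],[0.54,0.7,0],[0.54,0.7,0],[0.54,0.7,0]]' --rot '[[0.069,-0.051,0.149],[0.069,-0.051,0.149],[0.069,-0.051,0.149],[0.069,-0.051,0.149],[0.069,-0.051,0.149]]' --hand '[1,1,1,1,1]'

```text
time_s: 3.75
ee_pos: [523.1, -38.1, 303.3]
ee_rot: [-179.8, -34.8, 86.4]
force: [-0.8, 0.6, 0.2]
gripper_width: 90.9
gripper_force: 0.0
```

```bash
python3 - <<'E'
from fit import *
s=env.state();print(s['time_s'],np.round(s['ee_pos'],1),np.round(s['ee_rot'],1),np.round(s['qpos'],1))
p=grab('wrist');save(p,'w1.png')
for q in('grip_zone','hole_mid','hole_last'):
    l=spotter.landmark_of(p,q); print(q,[(np.round(a['position'],1),round(a['score'],2)) for a in l[:2]])
E
```

```text
3.75 [523.1 -38.1 303.3] [-179.8  -34.8   86.4] [-25.3  16.1  88.6  32.   90.  -26. ]
grip_zone [(array([270. , 202.2]), 0.62)]
hole_mid [(array([269.4, 314.9]), 0.6)]
hole_last []
```

View pics/w1.png

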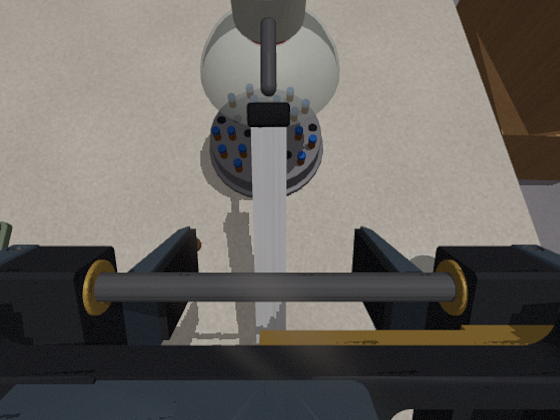

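The wrist view shows the sleeve running straight up the picture, centred on column 269–270, with the collar at row 115 and the fingers well to both sides. I'll refit with all views and the hole pixels.

```bash
python3 - <<'E'
from fit import *
w,sc,tp=grab('wrist'),grab('scene'),grab('top')
ob=[(sc,-120,-15,0,(269.3,209.8),1,1),(sc,-170,-15,0,(251.6,219.1),1,1),(sc,-70,-15,0,(286.7,199.8),1,1),
 (w,60,0,15,(269.5,130),1,0),(w,-50,0,15,(270,320),1,0)]
for p,n in((w,'w'),(sc,'s'),(tp,'t')):
    l=spotter.landmark_of(p,'grip_zone')
    if l: ob.append((p,0,0,0,l[0]['position'],.7,.7)); print(n,l[0]['position'])
def f(x):
    u,y,z=axes(x[3]);return np.concatenate([(proj(p,x[:3]+a*u+b*y+c*z)-uv)*[wx,wy] for p,a,b,c,uv,wx,wy in ob])
r=least_squares(f,(521,25,205,1.52),loss='soft_l1');x=r.x
print(x.round(1),np.degrees(x[3]),f(x).reshape(-1,2).round(1).tolist())
u,y,z=axes(x[3]);G=x[:3];s=env.state()
R0=Rn.from_euler('xyz',s['ee_rot'],degrees=True)
Rt=np.column_stack([np.cross(-y,-z),-y,-z])
print('rot',(Rn.from_matrix(Rt)*R0.inv()).as_rotvec()/1.5,'u/120',u/120,'z/120',z/120)
hp=np.array(s['ee_pos'])-18.8*R0.as_matrix()[:,2]
d=hp-G;print('hold rel G in boom axes',d@u,d@y,d@z); print('foot lateral',(np.array([514.1,-175.3,0])-G)@y)
np.save('G.npy',x)
E
```

```text
w [269.6, 203.2]
s [311.4, 183.4]
t [243.9, 234.1]
[523.   30.5 209.8   1.5] 86.16591550582538 [[-0.6, 0.0], [-0.5, -0.0], [0.3, 0.4], [0.1, 0.0], [-0.1, -0.0], [0.3, 0.1], [1.9, -0.7], [-0.2, 2.4]]
rot [ 0.0012143  -0.00093329 -0.00317604] u/120 [0.00045646 0.00681099 0.0047798 ] z/120 [-0.00031961 -0.00476911  0.00682627]
hold rel G in boom axes -1.9820509388645664 -4.7065247074206 135.40798486165386
foot lateral -4.863262126429274
```

Request:
apply_moves --delta_pos '[[0.001,0.22,-0.31],[0.002,0.43,-0.62],[0.003,0.6,-0.85],[0.004,0.648,-0.924],[0.004,0.648,-0.924]]' --rot '[[0,0,-0.003],[0,0,-0.003],[0,0,-0.003],[0,0,-0.003],[0,0,-0.003]]' --hand '[1,1,1,1,1]' --newtons 30

```text
time_s: 4.67
ee_pos: [521.8, 41.5, 191.1]
ee_rot: [-179.5, -35.0, 86.1]
force: [-0.6, -0.1, -0.3]
gripper_width: 91.3
gripper_force: 0.0
```

Request:
apply_moves --delta_pos '[[0,0,0],[0,0,0],[0,0,0],[0,0,0],[0,0,0],[0,0,0]]' --rot '[[0,0,0],[0,0,0],[0,0,0],[0,0,0],[0,0,0],[0,0,0]]' --hand '[0.5,0.4,0.3,0.2,0.2,0.2]'

```text
time_s: 5.17
ee_pos: [524.1, 39.4, 193.7]
ee_rot: [-180.0, -34.9, 86.2]
force: [-0.5, 0.7, -0.5]
gripper_width: 54.4
gripper_force: 0.0
```

Request:
apply_moves --delta_pos '[[0,0,0],[0,0,0],[0,0,0],[0,0,0],[0,0,0],[0,0,0]]' --rot '[[0,0,0],[0,0,0],[0,0,0],[0,0,0],[0,0,0],[0,0,0]]' --hand '[0.2,0.2,0.2,0.2,0.2,0.2]'

```text
time_s: 5.67
ee_pos: [522.6, 40.1, 193.0]
ee_rot: [-179.8, -34.9, 86.2]
force: [-4.4, -1.8, 2.1]
gripper_width: 30.1
gripper_force: 30.0
```

Request:
apply_moves --delta_pos '[[0.002,0.027,0.019],[0.0037,0.054,0.038],[0.0055,0.082,0.057],[0.0055,0.082,0.057]]' --rot '[[0,0,0],[0,0,0],[0,0,0],[0,0,0]]' --hand '[0.2,0.2,0.2,0.2]'

```text
time_s: 6.0
ee_pos: [523.0, 48.7, 199.0]
ee_rot: [-179.8, -34.7, 86.2]
force: [-5.3, -5.2, 1.4]
gripper_width: 30.0
gripper_force: 30.0
```

```bash
cat > look.py <<'E'
import sys
from fit import *
s=env.state();p=grab('scene');save(p,sys.argv[1]+'f.png')
c=p['pixels'][120:250,215:390];cv2.imwrite('pics/'+sys.argv[1]+'.png',cv2.resize(c,None,fx=4.5,fy=4.5,interpolation=cv2.INTER_CUBIC)[:,:,::-1])
x=np.load('G.npy');u,y,z=axes(x[3]);hp=np.array(s['ee_pos'])-18.8*Rn.from_euler('xyz',s['ee_rot'],degrees=True).as_matrix()[:,2];d=hp-x[:3]
print('t',s['time_s'],'hold rel G0',(d@u).round(1),(d@y).round(1),(d@z).round(1),'F',(np.array(s['force'])@np.array([u,y,z]).T).round(1))
for q in('hole_mid','hole_last'):
    l=spotter.landmark_of(p,q)
    if l: print(q,np.round(l[0]['position'],1),round(l[0]['score'],2))
E
python3 look.py s2
```

```text
t 6.0 hold rel G0 8.8 1.1 -0.4 F [-3.8  4.9  4.3]
hole_mid [274.6 202.9] 0.77
hole_last [252.5 212.5] 0.96
```

View pics/s2.png

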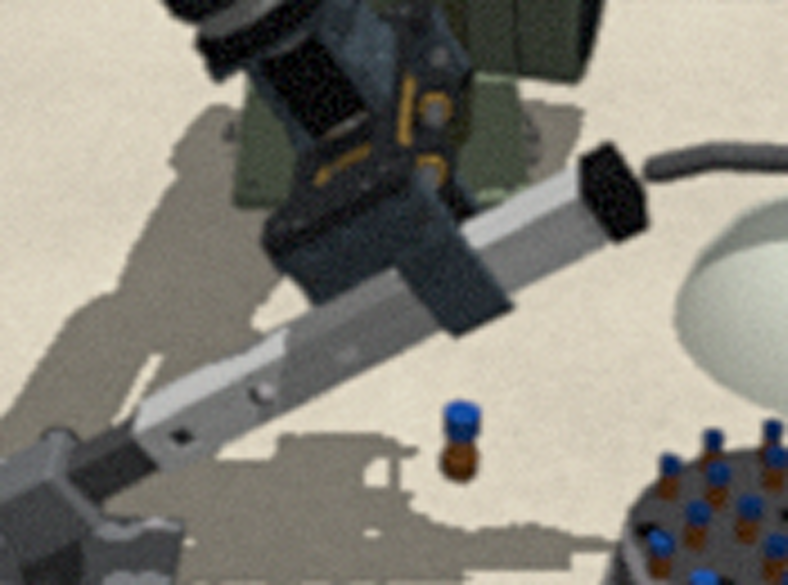

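The middle hole, at crop (262,392), now shows something bright where it was dark, so the button is coming into it. I'll nudge further up and watch the force for the lock.

Request:
apply_moves --delta_pos '[[0.0009,0.0136,0.0096],[0.0014,0.02,0.0144],[0.0014,0.02,0.0144],[0.0014,0.02,0.0144]]' --rot '[[0,0,0],[0,0,0],[0,0,0],[0,0,0]]' --hand '[0.2,0.2,0.2,0.2]'

```text
time_s: 6.48
ee_pos: [523.1, 50.7, 200.4]
ee_rot: [-179.7, -34.7, 86.2]
force: [-5.2, -7.9, 0.1]
gripper_width: 30.1
gripper_force: 30.0
```

```bash
python3 look.py s3
```

```text
t 6.4833 hold rel G0 11.3 1.2 -0.4 F [-6.7  4.6  4.8]
hole_mid [272.3 201.9] 0.8
hole_last [255.3 215.6] 0.77
```

Request:
apply_moves --delta_pos '[[0.0009,0.0136,0.0096],[0.0014,0.02,0.0144],[0.0014,0.02,0.0144],[0.0014,0.02,0.0144]]' --rot '[[0,0,0],[0,0,0],[0,0,0],[0,0,0]]' --hand '[0.2,0.2,0.2,0.2]'

```text
time_s: 6.97
ee_pos: [523.2, 52.4, 201.7]
ee_rot: [-179.7, -34.6, 86.2]
force: [-5.6, -9.5, -1.2]
gripper_width: 29.9
gripper_force: 30.0
```

```bash
python3 look.py s4
```

```text
t 6.9667 hold rel G0 13.4 1.2 -0.4 F [-8.8  5.   4.7]
hole_mid [275.7 201.8] 0.71
hole_last [255.3 209.2] 0.97
```

View pics/s4.png

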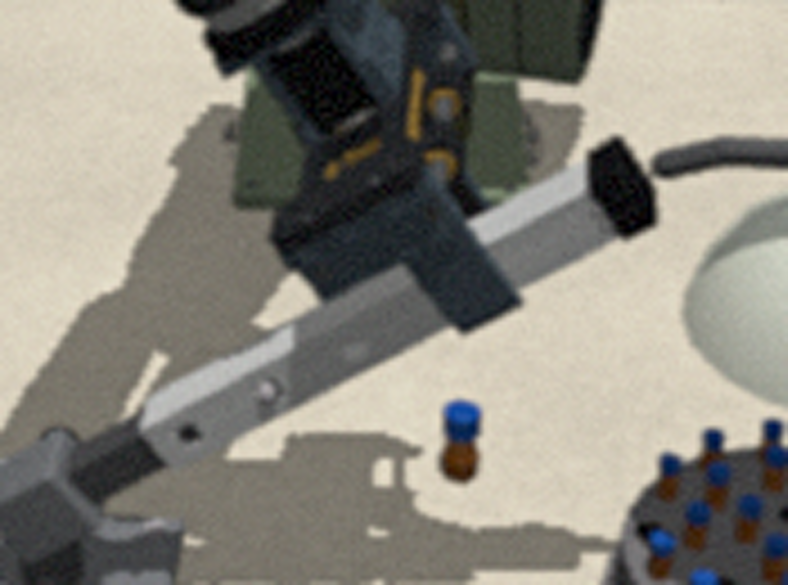

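The middle hole is at crop (269,390), with the button mostly filling it. The force is still at sliding level, so I'll go on in small steps.

Request:
apply_moves --delta_pos '[[0.0009,0.0136,0.0096],[0.0014,0.02,0.0144],[0.0014,0.02,0.0144],[0.0014,0.02,0.0144]]' --rot '[[0,0,0],[0,0,0],[0,0,0],[0,0,0]]' --hand '[0.2,0.2,0.2,0.2]'

```text
time_s: 7.45
ee_pos: [523.2, 52.8, 201.9]
ee_rot: [-179.7, -34.3, 86.2]
force: [-5.2, -15.4, -3.4]
gripper_width: 30.1
gripper_force: 30.0
```

```bash
python3 look.py s5
```

```text
t 7.45 hold rel G0 14.0 1.2 -0.4 F [-14.8   4.1   6.2]
hole_mid [273.3 201.4] 0.96
hole_last [252.4 215. ] 0.8
```

Request:
apply_moves --delta_pos '[[0.0009,0.0136,0.0096],[0.0014,0.02,0.0144],[0.0014,0.02,0.0144]]' --rot '[[0,0,0],[0,0,0],[0,0,0]]' --hand '[0.2,0.2,0.2]'

```text
time_s: 7.85
ee_pos: [523.2, 53.2, 202.1]
ee_rot: [-179.7, -34.0, 86.2]
force: [-6.6, -21.3, -8.7]
gripper_width: 29.9
gripper_force: 30.0
```

```bash
python3 look.py s6; python3 -c "
import cv2
c=cv2.imread('pics/s6f.png')[190:225,240:300];cv2.imwrite('pics/s6c.png',cv2.resize(c,None,fx=12,fy=12,interpolation=cv2.INTER_CUBIC))"
```

```text
t 7.85 hold rel G0 14.5 1.2 -0.5 F [-22.8   5.2   5.3]
hole_mid [272.4 201. ] 0.8
hole_last [256.1 211. ] 0.86
```

View pics/s6c.png

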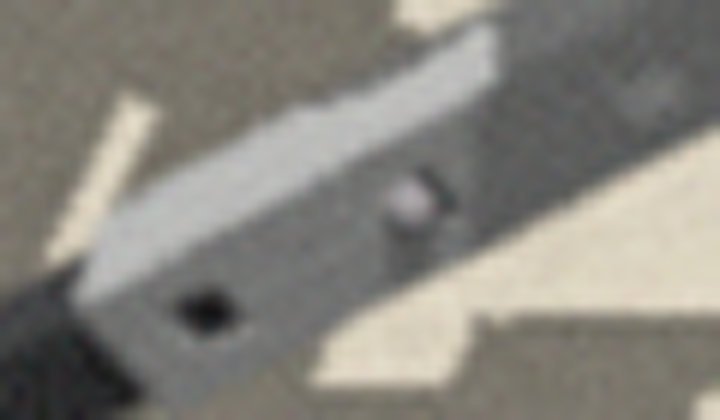

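The button stands out in the middle hole at crop (415,203), and the sleeve holds against 23 N, so it is locked. I'll relax the pull, open the hand, and slide it open along the sleeve down to the middle hole.

Request:
apply_moves --delta_pos '[[-0.002,-0.027,-0.019],[-0.002,-0.027,-0.019],[-0.002,-0.027,-0.019],[-0.002,-0.027,-0.019],[-0.002,-0.027,-0.019],[-0.002,-0.027,-0.019],[-0.002,-0.027,-0.019]]' --rot '[[0,0,0],[0,0,0],[0,0,0],[0,0,0],[0,0,0],[0,0,0],[0,0,0]]' --hand '[0.2,0.2,1,1,1,1,1]'

```text
time_s: 8.58
ee_pos: [525.2, 56.4, 204.8]
ee_rot: [-179.9, -34.9, 86.2]
force: [-0.9, 0.7, 0.8]
gripper_width: 60.4
gripper_force: 0.0
```

```bash
python3 look.py s7
```

```text
t 8.5833 hold rel G0 18.4 -0.4 -0.2 F [1.  1.  0.3]
hole_mid [274.9 201.5] 0.97
hole_last [255.9 210.4] 0.82
```

Request:
apply_moves --delta_pos '[[-0.01,0,0],[-0.02,-0.1,-0.07],[-0.03,-0.3,-0.21],[-0.04,-0.5,-0.352],[-0.05,-0.7,-0.492],[-0.066,-0.837,-0.588],[-0.066,-0.837,-0.588],[-0.066,-0.837,-0.588]]' --rot '[[0,0,0],[0,0,0],[0,0,0],[0,0,0],[0,0,0],[0,0,0],[0,0,0],[0,0,0]]' --hand '[1,1,1,1,1,1,1,1]'

```text
time_s: 9.4
ee_pos: [516.8, -44.5, 133.7]
ee_rot: [-179.8, -35.0, 86.0]
force: [0.9, 0.6, 0.5]
gripper_width: 91.1
gripper_force: 0.0
```

```bash
python3 look.py s8; cp pics/s8.png pics/s8v.png
```

```text
t 9.4 hold rel G0 -105.3 1.1 -0.4 F [ 0.8 -0.9  0. ]
hole_mid [273.6 201.8] 0.62
hole_last [254.8 212.1] 0.95
```

View pics/s8.png

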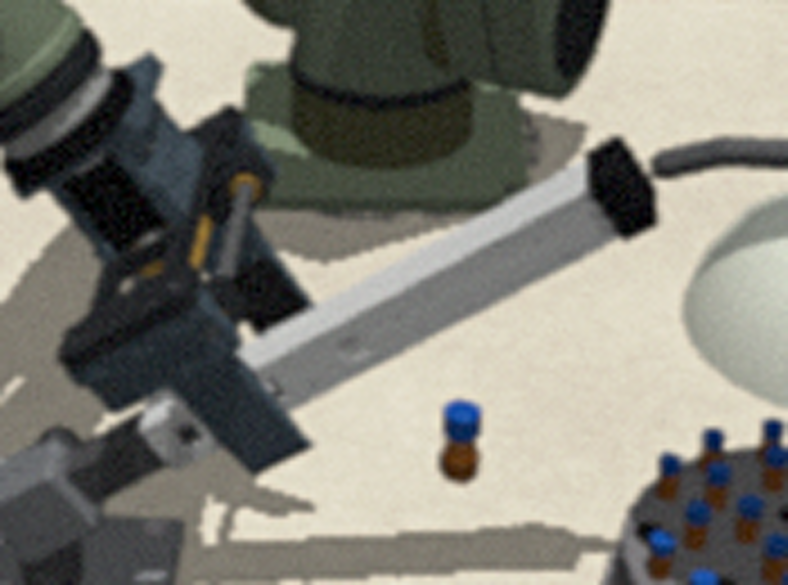

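The finger seems to sit just below the button, at crop (270,390). I'll check how much of that is parallax.

```bash
python3 - <<'E'
from fit import *
p=grab('scene');x=np.load('G.npy');u,y,z=axes(x[3]);G=x[:3]
c=lambda X:((proj(p,X)-[215,120])*4.5).round(0)
for yy in(-59,-45):
  for du in(-16,16): print(yy,du,c(G+(-105.3+du)*u+(1.1+yy)*y-19*z))
for m in(-108,-105,-102): print('hole at',m,c(G+m*u-15*y))
print('upper end',[c(G+(70+m)*u+15*z-15*y) for m in(13,15.5)])
E
```

```text
-59 -16 [252. 484.]
-59 16 [306. 457.]
-45 -16 [255. 467.]
-45 16 [308. 439.]
hole at -108 [261. 394.]
hole at -105 [266. 391.]
hole at -102 [271. 389.]
upper end [array([580., 193.]), array([585., 191.])]
```

The predicted finger outline matches what the picture shows, so this is parallax. The pad is within about 2 mm of the hole and covers it by ±16 mm. Squeezing now.

Request:
apply_moves --delta_pos '[[0.001,0.013,0.009],[0.001,0.013,0.009],[0.001,0.013,0.009],[0.001,0.013,0.009],[0.001,0.013,0.009],[0.001,0.013,0.009],[0.001,0.013,0.009],[0.001,0.013,0.009],[0.001,0.013,0.009],[0.001,0.013,0.009]]' --rot '[[0,0,0],[0,0,0],[0,0,0],[0,0,0],[0,0,0],[0,0,0],[0,0,0],[0,0,0],[0,0,0],[0,0,0]]' --hand '[0.2,0.2,0.2,0.2,0.2,0.2,0.2,0.2,0.2,0.2]' --newtons 50

```text
time_s: 10.43
ee_pos: [518.1, -43.0, 135.2]
ee_rot: [179.9, -34.9, 86.3]
force: [6.7, 1.1, -2.1]
gripper_width: 29.8
gripper_force: 49.9
```

Request:
apply_moves --delta_pos '[[0,0,0],[0,0,0],[0,0,0]]' --rot '[[0,0,0],[0,0,0],[0,0,0]]' --hand '[0.2,0.2,0.2]'

```text
time_s: 10.68
ee_pos: [518.2, -43.0, 135.2]
ee_rot: [179.9, -34.9, 86.3]
force: [5.2, 0.5, -1.3]
gripper_width: 30.0
gripper_force: 49.9
```

Request:
apply_moves --delta_pos '[[0.0009,0.0136,0.0096],[0.0018,0.027,0.019],[0.0027,0.041,0.029],[0.0027,0.041,0.029]]' --rot '[[0,0,0],[0,0,0],[0,0,0],[0,0,0]]' --hand '[0.2,0.2,0.2,0.2]'

```text
time_s: 11.02
ee_pos: [518.2, -41.3, 136.4]
ee_rot: [179.9, -34.4, 86.3]
force: [4.4, -10.0, -8.6]
gripper_width: 29.6
gripper_force: 50.0
```

```bash
python3 look.py s9
```

```text
t 11.0167 hold rel G0 -100.9 -0.0 -0.1 F [-12.9  -5.1  -1.4]
hole_mid [273.8 201.5] 0.92
hole_last [259.1 212. ] 0.95
```

Request:
apply_moves --delta_pos '[[0.0009,0.0136,0.0096],[0.0018,0.027,0.019],[0.0027,0.041,0.029],[0.0027,0.041,0.029]]' --rot '[[0,0,0],[0,0,0],[0,0,0],[0,0,0]]' --hand '[0.2,0.2,0.2,0.2]'

```text
time_s: 11.5
ee_pos: [518.5, -35.6, 140.3]
ee_rot: [179.9, -34.5, 86.3]
force: [5.7, -4.6, -6.4]
gripper_width: 29.9
gripper_force: 50.0
```

```bash
python3 look.py s10
```

```text
t 11.5 hold rel G0 -93.9 0.1 -0.1 F [-7.1 -6.  -2.8]
hole_last [256.  212.1] 0.56
```

The button has cammed under and the sleeve is sliding. I'll go 32 mm further, then take small steps.

Request:
apply_moves --delta_pos '[[0.003,0.045,0.032],[0.006,0.09,0.063],[0.009,0.136,0.0955],[0.012,0.18,0.126],[0.0146,0.218,0.153],[0.0146,0.218,0.153]]' --rot '[[0,0,0],[0,0,0],[0,0,0],[0,0,0],[0,0,0],[0,0,0]]' --hand '[0.2,0.2,0.2,0.2,0.2,0.2]'

```text
time_s: 12.15
ee_pos: [520.0, -8.5, 159.3]
ee_rot: [179.9, -34.6, 86.4]
force: [3.7, -2.3, -3.2]
gripper_width: 29.8
gripper_force: 49.9
```

```bash
python3 look.py s11
```

```text
t 12.15 hold rel G0 -60.8 0.4 -0.1 F [-3.5 -3.8 -1.5]
hole_mid [288.5 192.7] 0.81
hole_last [266.5 204.4] 0.79
```

Request:
apply_moves --delta_pos '[[0.0014,0.02,0.0144],[0.0027,0.041,0.029],[0.0027,0.041,0.029],[0.0027,0.041,0.029]]' --rot '[[0,0,0],[0,0,0],[0,0,0],[0,0,0]]' --hand '[0.2,0.2,0.2,0.2]'

```text
time_s: 12.63
ee_pos: [520.3, -3.1, 163.1]
ee_rot: [180.0, -34.7, 86.3]
force: [4.9, -3.3, -5.5]
gripper_width: 30.0
gripper_force: 49.9
```

Request:
apply_moves --delta_pos '[[0.0009,0.0136,0.0096],[0.0014,0.02,0.0144],[0.0014,0.02,0.0144],[0.0014,0.02,0.0144]]' --rot '[[0,0,0],[0,0,0],[0,0,0],[0,0,0]]' --hand '[0.2,0.2,0.2,0.2]'

```text
time_s: 12.97
ee_pos: [520.3, -1.9, 164.0]
ee_rot: [180.0, -34.5, 86.3]
force: [4.6, -6.0, -8.5]
gripper_width: 29.4
gripper_force: 50.0
```

```bash
python3 look.py s12
```

```text
t 12.9667 hold rel G0 -52.7 0.5 -0.1 F [-9.6 -5.  -3.7]
hole_mid [290.7 191.7] 0.81
hole_last [272.4 202.5] 0.81
```

Motion is slowing and the force is rising, so I'll pull a little more to confirm the lock.

Request:
apply_moves --delta_pos '[[0.0009,0.0136,0.0096],[0.0014,0.02,0.0144],[0.0014,0.02,0.0144],[0.0014,0.02,0.0144]]' --rot '[[0,0,0],[0,0,0],[0,0,0],[0,0,0]]' --hand '[0.2,0.2,0.2,0.2]'

```text
time_s: 13.45
ee_pos: [520.3, -1.5, 164.3]
ee_rot: [-180.0, -34.3, 86.2]
force: [5.1, -13.7, -11.2]
gripper_width: 29.8
gripper_force: 50.0
```

```bash
python3 look.py s13
```

```text
t 13.45 hold rel G0 -52.1 0.5 -0.1 F [-17.4  -6.   -1.5]
hole_mid [293.  193.7] 0.9
hole_last [273.5 203.9] 0.82
```

View pics/s13.png

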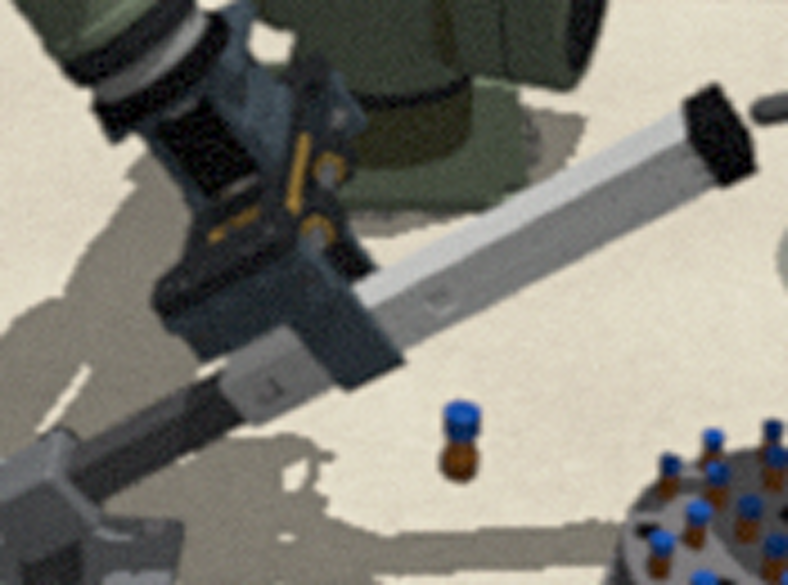

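The button is in the last hole at crop (270,388), in the gripper's shadow. The sleeve stopped after about 50 mm of travel and holds 17 N. I'll relax, let go and back off square to the boom.

Request:
apply_moves --delta_pos '[[-0.0014,-0.02,-0.0144],[-0.0014,-0.02,-0.0144],[-0.0014,-0.02,-0.0144],[-0.0014,-0.02,-0.0144],[-0.0014,-0.02,-0.0144],[-0.0014,-0.02,-0.0144],[-0.0014,-0.02,-0.0144],[-0.0014,-0.02,-0.0144],[-0.0014,-0.02,-0.0144],[-0.0014,-0.02,-0.0144]]' --rot '[[0,0,0],[0,0,0],[0,0,0],[0,0,0],[0,0,0],[0,0,0],[0,0,0],[0,0,0],[0,0,0],[0,0,0]]' --hand '[0.2,0.2,1,1,1,1,1,1,1,1]'

```text
time_s: 14.43
ee_pos: [519.8, 0.7, 165.7]
ee_rot: [-179.9, -34.9, 86.2]
force: [0.6, -0.1, 0.2]
gripper_width: 80.2
gripper_force: 0.0
```

Request:
apply_moves --delta_pos '[[-0.01,-0.15,0.21],[-0.02,-0.3,0.43],[-0.03,-0.45,0.65],[-0.045,-0.65,0.93],[-0.045,-0.65,0.93],[-0.045,-0.65,0.93]]' --rot '[[0,0,0],[0,0,0],[0,0,0],[0,0,0],[0,0,0],[0,0,0]]' --hand '[1,1,1,1,1,1]'

```text
time_s: 14.93
ee_pos: [515.3, -78.7, 278.7]
ee_rot: [179.8, -34.8, 86.2]
force: [-0.8, -0.2, -0.1]
gripper_width: 91.2
gripper_force: 0.0
```

```bash
python3 look.py s14
```

```text
t 14.9333 hold rel G0 -50.1 0.4 138.0 F [-0.3  0.8  0. ]
hole_mid [293.1 190.9] 0.55
hole_last [272.1 202. ] 0.7
```

View pics/s14.png

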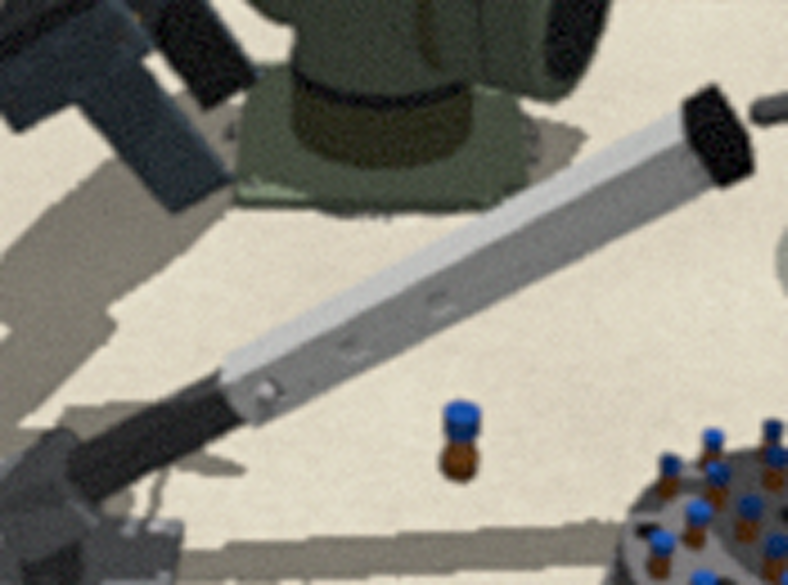

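The button shows bright and proud in the lowest hole at crop (268,390). The robot is clear and the vial hasn't moved, so I'm handing in.

```bash
python3 -c "
from workcell import env
print(env.job_done())"
```

```text
the job is handed in; nothing more can be done
None
```

The job is handed in, verdict not reported: the sleeve clicked at the middle hole, then the button was squeezed in and the sleeve slid up until the button clicked out through the lowest hole; the hand let go at about 15 s, having gripped only the sleeve.

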